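# Scan the reagent store, then unbolt its gate and hold it ajar

## Task

Log the access first: take the stick scanner out of its holder, hold its window steady for about two seconds a hand's width above the barcode tag on the reagent store's roof, looking straight down at the tag, and stand the scanner back upright in its holder and let go. Then open the store: the gate's barrel bolt sags behind the bent-up lip of its keeper, so lift the bolt by its upright knob while you pull it back clear of the keeper, and swing the gate about 9 cm ajar at its free edge. The gate closes itself, so finish while holding it there, with the bolt still drawn, and leave the beaker on the roof and the jar on the bench standing where they are.

Things in the scene. Friction and masses are not known exactly. Their poses are not given: they have to be found in the camera images.
- cage: The reagent store: white steel case, 120 mm high, 322 mm wide (y -172 to +150), 180 mm deep (x 0 to 180), grey roof; fixed to the bench, place and yaw vary. Origin on the bench at its front; x points into the store (away from the robot), y along the front, z up ('store' coordinates). The gate is in its front (x = 0), hinge post at the +y end, keeper post at the -y end.
- gate_hinge (a point): Point on the gate's vertical hinge axis at the height of the gate's top (120 mm over the bench); store coordinates (-8, 124, 120) mm.
- gate (a joint): Gate angle in rad, 0 shut, growing as the free edge swings out of the store to its -x side (towards the robot, counter-clockwise seen from above), at most 1.3. The gate is a 248 mm wide, 120 mm high framed clear pane, 14 mm thick. A spring in the hinge pulls it shut: 0.21 N m when shut, rising by 0.35 N m per rad.
- gate_edge (a point): Top of the gate's free edge, 248 mm from the hinge axis, in store coordinates (-8, -124, 120) mm when shut. About 9 cm ajar there is a gate angle of 0.37 rad.
- knob (a point): Middle of the grip of the bolt's upright round steel knob, 16 mm thick: top (20 mm wide rim) 20 mm above, foot on the bolt rod 50 mm below. Bolt thrown and hanging: store (-8, -55, 187) mm. Moves with bolt and gate: 179 mm from the hinge axis thrown, 134 mm fully drawn. Its y axis points to the hinge, the way the bolt is drawn.
- guide_top (a point): Top middle of the nearer of two guide loops (20 mm along x, 8 mm along y) that stand on the gate's top rail around the rod, 161 mm over the bench, 26 mm below the knob point and 43 mm to the keeper side of the thrown knob; the other is 100 mm to its hinge side. All else near the knob is lower than this.
- bolt (a joint): How far the bolt is drawn towards the hinge, in m: 0 fully thrown, at most 0.045; it starts between 0 and 0.006. The 12 mm rod lies along the gate's top rail; friction about 1 N, no spring. Its nose is clear of the keeper from 0.027 on, and then the gate is free.
- bolt_lift (a joint): How far the bolt is lifted in its slotted guides, in m: 0 hanging down, at most 0.014 (hard stop). It drops by its own weight (about 3 N). The nose of the bolt hangs behind the keeper's lip and passes over it only when lifted more than 7 mm, until it is drawn 0.027; 10 to 12 mm is a good lift.
- keeper_lip (a point): Top edge of the keeper's bent-up lip on the keeper post, 130 mm over the bench; the nose of the bolt is caught behind it. The keeper is a steel saddle with cheeks before and behind the nose, 150 mm over the bench at its top.
- tag_face (a point): Middle of the printed upper face of the barcode tag: a 40 x 60 mm white plate with black bars, 2 mm thick, lying fixed on the store's roof, its face 122 mm over the bench; the place on the roof varies.
- scanner: The black stick scanner as a whole, a round stick 140 mm tall, 0.16 kg: a 40 mm wide head at the bottom 35 mm, tapering until 55 mm, then a 28 mm wide handle up to the top. Origin at the middle of its underside, z along the stick to the handle's end. It stands loose, head down, in its holder.
- scanner_center (a point): Point on the scanner's axis half-way up, 70 mm from either end; same axes as the scanner.
- scanner_window (a point): The scanning window: middle of the scanner's underside. It looks along its own -z. It reads the tag when the tag's middle lies 40 to 150 mm along that line and within 20 mm of it sideways.
- holder: Scanner holder: an open square grey box 62 x 62 mm, 50 mm high, walls and floor 4 mm (inside 54 mm square), fixed on the bench either left or right of the store. Origin at the middle of its underside.
- beaker: Small glass beaker, 52 mm wide, 60 mm tall, standing on the far part of the store's roof; leave it standing. Origin at its underside.
- jar: Lidded jar 64 mm wide, 85 mm tall on the bench, on the other side of the store from the holder; leave it standing. Origin at its underside.

How it is judged (in metres and radians):
On the way, in this order (a step that is already met when the one before it is completed fails the run):
1. the scanner is held with its window straight above the barcode tag, 40 to 150 mm off and within 20 mm sideways, for one second (x of tag_face in the frame of scanner_window between -0.02 and 0.02 m and y of tag_face in the frame of scanner_window between -0.02 and 0.02 m and z of tag_face in the frame of scanner_window between -0.15 and -0.04 m and contact force between scanner and the fingers above 0.5 N), for 1 s.
2. the scanner stands upright in its holder, let go (horizontal distance between scanner_center and holder below 0.02 m and height (world z) of scanner_center below 0.085 m and angle between scanner_center's own z axis and vertical below 0.2 rad and contact force between scanner and the fingers below 0.1 N), for 0.2 s.
3. the bolt is drawn clear of the keeper (value of joint bolt above 0.028 m), for 0.1 s.
At the end, for the whole second after the job is handed in: The gripper's fingers hold the gate (or its bolt) so that it stays at 0.22 to 0.56 rad (free edge 5.5 to 13 cm out), with the bolt drawn more than 28 mm, and the scanner stands upright (within 0.2 rad) on the floor of its holder, not touched (all of step 2 and value of joint gate between 0.22 and 0.56 rad and value of joint bolt above 0.028 m and contact force between the fingers and gate above 0.5 N); the arm keeps its last pose, push and grip.
It fails at once if the glass beaker on the store's roof is knocked over or pushed away (angle between beaker's own z axis and vertical above 0.5 rad or distance of beaker from where it was at the start of the episode above 0.06 m).
It fails at once if the jar is knocked over or pushed away (angle between jar's own z axis and vertical above 0.5 rad or distance of jar from where it was at the start of the episode above 0.06 m).
It also fails if it takes over 72 s, if anything falls off the work surface, if the arm or the gripper's body presses on something with over 40 N, if the wrist force passes 120 N, or if a joint passes its speed limit or range.

## Robot

A 6-joint arm with a two-finger parallel gripper is mounted at the origin on the work surface. World frame = base frame: x ahead of the robot, y to its left, z up, the work surface at z = 0. Lengths are in mm, angles in rad, forces in N, time in s.
With the tool pointing down it reaches from about 350 to 975 mm from the base axis. Payload 7.1 kg.
Tool frame: the origin (TCP) lies between the finger pads; the fingertips stand 8 mm ahead of it and the grasp point (between the pads) lies 11 mm behind it (ctrl.tips_ahead is the distance from the TCP to the fingertips, in mm); y points along the fingers, z is the direction in which the jaws open and shut, and the axes are right-handed (so a half turn about y gives the same grasp; the last joint's range is limited). The gripper opens to 88 mm and grips with 3 to 60 N. Pads are 20 mm wide; open, the fingers measure 115 mm over their backs; the gripper's body (75 mm by 178 mm) begins 61 mm behind the grasp point.
Start: joints at [1.26, 0.423, 1.63, -0, 1.089, -0.019], TCP at [179.766, 598.572, 205.475] pointing down, gripper open.
Joint ranges: [-3, 3], [-0.9, 2.11], [0.09, 2.58], [-1.31, 4.45], [0.11, 2.69], [-2.54, 2.54]. Speed limits (rad/s): [2.39, 2.39, 3.01, 3.14, 3.14, 3.14].

## Interface

Orientations are given as a rotation vector (axis times angle).
In Python, from workcell import ctrl gives the robot as it stands.
- The arm moves only by the shell command python3 -m creep 'ROWS'. ROWS is JSON, a list of rows, each an object of numbers: "tx", "ty", "tz": the shift along the world's x, y, z in mm; "rx", "ry", "rz": the turn, a rotation vector about the world's x, y, z in rad; "fingers": the closure in counts, from 0 (fully open) to 255 (shut). A call has 1 to 10 rows; each row is the pose to reach, as a shift and turn from the pose commanded when the call began; what a row does not reach only later rows make up. A row lasts 1/8 s, in which the tool goes at most 62.5 mm and 10.7 degrees, less where a joint would pass 70% of its speed; a pose out of reach is approached as far as the arm can. A call with a gripper value outside its range is refused whole. The fingers move at their own pace and stop on an object; the grip force is fixed at half the most. Time passes only in rows, so rows that repeat a pose let the fingers close. It gives the time, the measured TCP pose, the force and the opening at its end, in the units of the state.
- ctrl.get_obs(): the state, without advancing time (a new reading comes with each control period).
- ctrl.get_image(name): name is "side" or "top" or "wrist"; returns a dict with "pixels" (480x640x3 uint8, blue, green, red), "intrinsics" (3x3 intrinsics, pixels), "rvec" (rotation vector, rad) and "tvec" (3), from world to camera coordinates, as OpenCV has them. Camera axes: x right, y down, z forward; pixel columns grow to the right and rows downward; lengths in mm; the calibration is good to about 2 mm. A picture is of the moment at which its call begins. There is no depth.
- ctrl.close_job(): hands the job in, once; it reports no verdict.
The state is a dict: "t": time; "qpos": joint angles; "qvel": joint speeds; "joint_torque": joint torques, N m; "ee_pos": TCP position; "orientation": TCP orientation; "ft_force": force on the tool from outside, world axes, zero at the start; "moment": the same for the moment, N m; "width": finger opening in mm.
Only numpy, scipy, OpenCV 4.12 (cv2) and the standard library are available. Lean on these libraries where they do the work, as an engineer would, in place of code of your own. Each camera call takes 0.05 s, during which the arm holds its last target.

## Working session

There is one attempt and no reset: what is moved stays moved. The work goes in short steps, Python scripts to look and compute and a shell command to move; the robot and the scene stay as the last step left them, time stands still between calls to the robot, and variables do not carry over. Pictures are saved under pics/ and viewed, and the job is handed in when it is done.

```bash
ls; mkdir -p pics; cat > h.py <<'E'
import numpy as np, cv2
from workcell import ctrl
def grab(n,fn):
    im=ctrl.get_image(n); cv2.imwrite('pics/'+fn+'.png',im['pixels']); np.savez('pics/'+fn+'.npz',**{k:np.asarray(im[k]) for k in im}); return im
def load(fn): return dict(np.load('pics/'+fn+'.npz'))
def ray(im,uv):
    R,_=cv2.Rodrigues(np.asarray(im['rvec'],float)); t=np.asarray(im['tvec'],float).ravel()
    d=R.T@np.linalg.inv(im['intrinsics'])@np.array([uv[0],uv[1],1.]); return -R.T@t,d/np.linalg.norm(d)
def onz(im,uv,z):
    c,d=ray(im,uv); return c+d*(z-c[2])/d[2]
def tri(a,ua,b,ub):
    c1,d1=ray(a,ua);c2,d2=ray(b,ub)
    s=np.linalg.lstsq(np.c_[d1,-d2],c2-c1,rcond=None)[0]
    p,q=c1+s[0]*d1,c2+s[1]*d2; return (p+q)/2,np.linalg.norm(p-q)
def proj(im,p):
    return cv2.projectPoints(np.float64([p]),np.float64(im['rvec']),np.float64(im['tvec']),np.float64(im['intrinsics']),None)[0].ravel()
E
python3 - <<'E'
from h import *
for n in('side','top','wrist'):
    im=grab(n,n+'0'); print(n,ray(im,(320,240)),im['intrinsics'][0,0])
print(ctrl.get_obs(), ctrl.tips_ahead)
E
```

```text
pics
side (array([ 175.5080981 , -541.66520824,  972.16583365]), array([ 0.38499014,  0.48749486, -0.78366534])) 548.0077991946364
top (array([ 312.62356299,  -11.01937429, 1350.20396167]), array([ 0.22424326,  0.02555682, -0.97419804])) 532.3956250438418
wrist (array([107.27925923, 619.44385612, 384.86505794]), array([ 0.26944759, -0.06940153, -0.96051102])) 330.6152521884301
{'t': 0.15, 'qpos': array([ 1.25996655e+00,  4.23644528e-01,  1.63049914e+00,  4.31984011e-05,
        1.08856795e+00, -1.90025133e-02]), 'qvel': array([ 1.19560518e-03, -2.17619314e-03, -2.19519624e-03, -3.74118922e-04,
       -1.06608452e-03,  1.13053480e-05]), 'joint_torque': array([-2.78143498e-04, -5.44984746e+01, -2.73919398e+01,  6.43112278e-02,
        2.04875087e-02, -6.93731408e-05]), 'ee_pos': array([179.64579273, 598.17046667, 204.89925936]), 'orientation': array([-1.55973005,  0.22927827, -0.22892937]), 'ft_force': array([ 0.24745306,  0.10676087, -0.18215949]), 'moment': array([ 0.03714987,  0.06939277, -0.03019094]), 'width': 87.81388427797417} 8.0
```

View pics/side0.png

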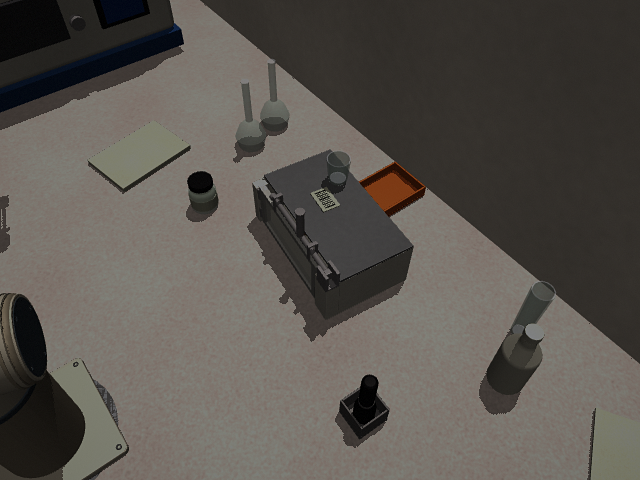

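View pics/top0.png

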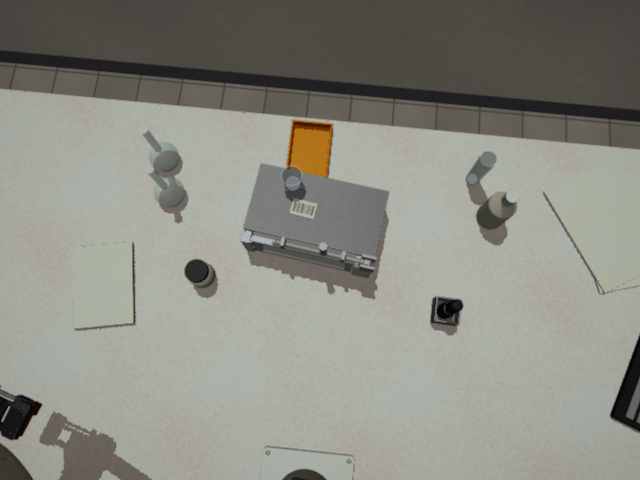

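View pics/wrist0.png

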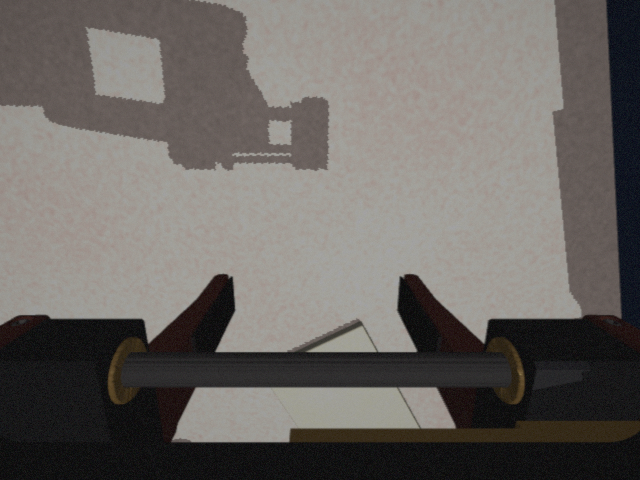

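The top view has the store around (315,215), the scanner at (447,308), and the jar at (200,272). The beaker is at (291,178) and the tag at (303,210). The side view shows the same items, with the scanner at (368,400). I'll zoom in next.

```bash
python3 - <<'E'
import cv2
def crop(f,x,y,w,h,k,o):
    i=cv2.imread(f'pics/{f}.png')[y:y+h,x:x+w]; i=cv2.convertScaleAbs(i,alpha=1.6,beta=15); cv2.imwrite(f'pics/{o}.png',cv2.resize(i,None,fx=k,fy=k,interpolation=cv2.INTER_CUBIC))
crop('side0',240,140,190,180,4,'c1'); crop('top0',230,155,170,130,4.5,'c2')
crop('side0',325,365,80,75,4,'c3a');crop('top0',415,285,80,75,4,'c3b')
a=cv2.imread('pics/c3a.png');b=cv2.imread('pics/c3b.png');cv2.imwrite('pics/c3.png',cv2.hconcat([a,b]))
E
```

```text
(no output)
```

View pics/c1.png

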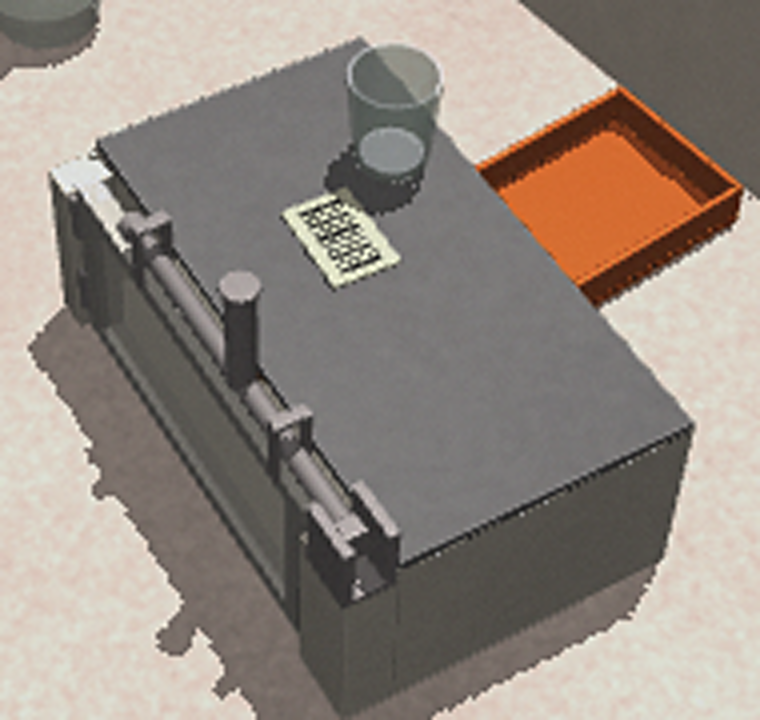

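View pics/c2.png

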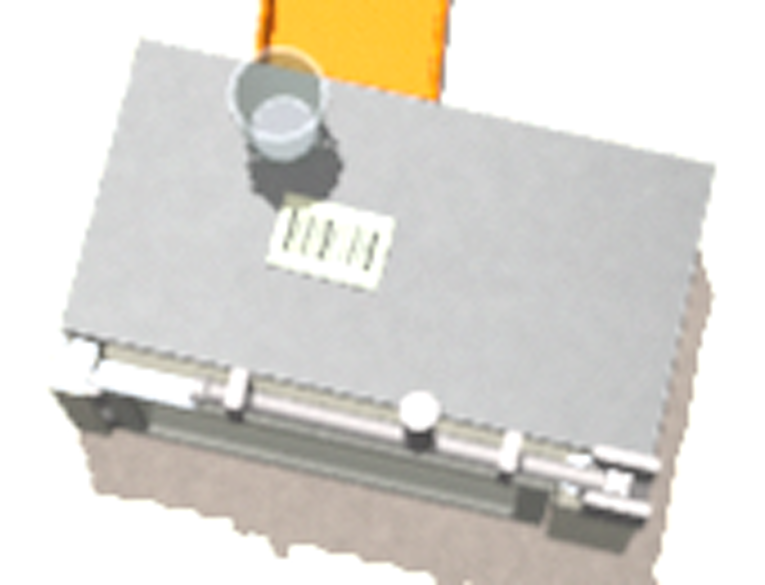

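View pics/c3.png

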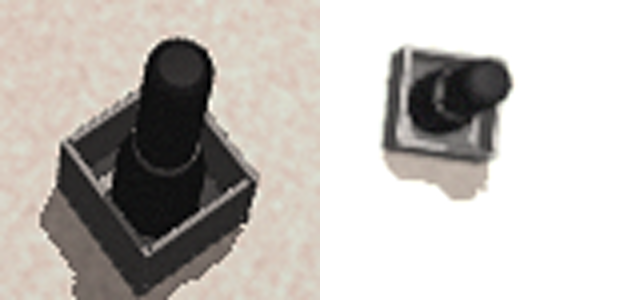

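```bash
cat > m1.py <<'E'
from h import *
S=load('side0');T=load('top0')
c1=lambda x,y:((x+.5)/4-.5+240,(y+.5)/4-.5+140)
c2=lambda x,y:((x+.5)/4.5-.5+230,(y+.5)/4.5-.5+155)
a3=lambda x,y:((x+.5)/4-.5+325,(y+.5)/4-.5+365)
b3=lambda x,y:((x-320+.5)/4-.5+415,(y+.5)/4-.5+285)
def P(n,a,b):
    p,e=tri(S,a,T,b); print(n,p.round(1),'gap',round(e,1)); return p
P('scan top',a3(182,66),b3(487,80))
h=[P('hold',a3(*x),b3(*y)) for x,y in [((63,143),(401,47)),((148,252),(386,155)),((253,180),(490,158))]]
P('knob top',c1(240,285),c2(419,411))
r=[P('roof',c1(*x),c2(*y)) for x,y in [((98,143),(67,330)),((362,38),(143,40)),((693,427),(714,165)),((403,563),(652,455))]]
t=[P('tag',c1(*x),c2(*y)) for x,y in [((283,215),(268,263)),((345,190),(282,195)),((400,260),(394,215)),((338,287),(378,290))]]
r=np.array(r);t=np.array(t);print('tag mid',t.mean(0)); 
print('sizes',[np.linalg.norm(r[i]-r[i-1]).round(1) for i in range(4)],[np.linalg.norm(t[i]-t[i-1]).round(1) for i in range(4)])
print('hold sizes',np.linalg.norm(h[0]-h[1]),np.linalg.norm(h[1]-h[2]),'mid',(h[0]+h[2])/2)
for q in ((0,1),(3,2)):
    d=r[q[1]]-r[q[0]]; print('x yaw',np.arctan2(d[1],d[0]))
for q in ((3,0),(2,1)):
    d=r[q[1]]-r[q[0]]; print('y yaw',np.arctan2(-d[0],d[1]))
P('guide near',c1(293,412),c2(512,440))
P('beaker base',c1(391,160),c2(285,140))
print('jar lid',onz(T,(197.5,271.5),85))
print(onz(T,b3(487,80),140), onz(S,a3(182,66),140))
E
python3 m1.py
```

```text
scan top [ 473.  -302.7  140. ] gap 0.3
hold [ 477.7 -269.1   16.7] gap 55.0
hold [ 459.8 -297.1  -74.4] gap 32.8
hold [ 457.7 -332.4   88.6] gap 53.3
knob top [562.9  11.7 207.3] gap 0.2
roof [605.6 203.3 121.6] gap 1.7
roof [772.2 183.7 121.9] gap 0.0
roof [ 734.7 -131.4  114.9] gap 0.6
roof [ 569.9 -109.9  116.3] gap 4.0
tag [654.6 101.6 119.6] gap 0.3
tag [694.   98.8 116.6] gap 0.5
tag [685.9  38.2 120.5] gap 3.5
tag [644.9  41.5 123. ] gap 0.6
tag mid [669.85005604  70.03417009 119.92417175]
sizes [np.float64(315.2), np.float64(167.7), np.float64(317.5), np.float64(166.2)] [np.float64(61.0), np.float64(39.7), np.float64(61.2), np.float64(41.2)]
hold sizes 96.98706014721131 166.77705856273028 mid [ 467.69571039 -300.7547166    52.62402447]
x yaw -0.11682925680088616
x yaw -0.12993149271153762
y yaw -0.11362425913299204
y yaw -0.11827606434801773
guide near [560.9 -35.1 161.9] gap 3.8
beaker base [725.3 100.1 119.1] gap 2.6
jar lid [496.58995301 307.21449759  85.        ]
[ 472.85476224 -302.63937702  140.        ] [ 473.17515052 -302.75084727  140.        ]
```

```bash
cat > m2.py <<'E'
from h import *
from m1 import *
from scipy.spatial.transform import Rotation as Ro
print('---')
print(Ro.from_rotvec(ctrl.get_obs()['orientation']).as_matrix().round(3))
h=[onz(S,a3(*x),50) for x in [(63,143),(148,252),(253,180),(135,92)]]
g=[onz(T,b3(*x),50) for x in [(401,47),(386,155),(490,158),(504,60)]]
for k in h,g:
    k=np.array(k)[:,:2]; print(k.round(1).tolist()); print([np.linalg.norm(k[i]-k[i-1]).round(1) for i in range(4)])
E
python3 m2.py | sed -n '/---/,$p'
```

```text
---
[[ 0.958 -0.     0.288]
 [-0.288 -0.001  0.958]
 [-0.    -1.    -0.001]]
[[440.7, -272.8], [439.6, -331.6], [495.9, -335.0], [480.8, -273.7]]
[np.float64(40.1), np.float64(58.8), np.float64(56.4), np.float64(63.1)]
[[499.6, -271.1], [433.3, -265.5], [437.9, -328.2], [498.0, -334.1]]
[np.float64(63.1), np.float64(66.6), np.float64(62.9), np.float64(60.5)]
```

```bash
python3 -m creep '[{"tx":28,"ty":-45,"tz":16,"rz":-0.14},{"tx":56,"ty":-95,"tz":32,"rz":-0.28},{"tx":85,"ty":-145,"tz":48,"rz":-0.42},{"tx":113,"ty":-195,"tz":64,"rz":-0.56},{"tx":141,"ty":-245,"tz":80,"rz":-0.70},{"tx":170,"ty":-295,"tz":95,"rz":-0.84},{"tx":184,"ty":-350,"tz":95,"rz":-0.98},{"tx":198,"ty":-405,"tz":95,"rz":-1.12},{"tx":210,"ty":-460,"tz":95,"rz":-1.26},{"tx":220,"ty":-515,"tz":95,"rz":-1.396}]'
```

```text
schema error: expected keys tx, ty, tz, rx, ry, rz, fingers
```

```bash
python3 -m creep '[{"tx":28,"ty":-45,"tz":16,"rx":0,"ry":0,"rz":-0.14,"fingers":0},{"tx":56,"ty":-95,"tz":32,"rx":0,"ry":0,"rz":-0.28,"fingers":0},{"tx":85,"ty":-145,"tz":48,"rx":0,"ry":0,"rz":-0.42,"fingers":0},{"tx":113,"ty":-195,"tz":64,"rx":0,"ry":0,"rz":-0.56,"fingers":0},{"tx":141,"ty":-245,"tz":80,"rx":0,"ry":0,"rz":-0.70,"fingers":0},{"tx":170,"ty":-295,"tz":95,"rx":0,"ry":0,"rz":-0.84,"fingers":0},{"tx":184,"ty":-350,"tz":95,"rx":0,"ry":0,"rz":-0.98,"fingers":0},{"tx":198,"ty":-405,"tz":95,"rx":0,"ry":0,"rz":-1.12,"fingers":0},{"tx":210,"ty":-460,"tz":95,"rx":0,"ry":0,"rz":-1.26,"fingers":0},{"tx":220,"ty":-515,"tz":95,"rx":0,"ry":0,"rz":-1.396,"fingers":0}]'
```

```text
t: 1.4
ee_pos: [399.8, 81.8, 300.6]
orientation: [-1.149, 1.298, -1.298]
ft_force: [-0.3, -0.5, -0.8]
width: 88.3
```

```bash
python3 -m creep '[{"tx":9,"ty":-48,"tz":0,"rx":0,"ry":0,"rz":0,"fingers":0},{"tx":18,"ty":-97,"tz":0,"rx":0,"ry":0,"rz":0,"fingers":0},{"tx":27,"ty":-145,"tz":0,"rx":0,"ry":0,"rz":0,"fingers":0},{"tx":36,"ty":-194,"tz":0,"rx":0,"ry":0,"rz":0,"fingers":0},{"tx":46,"ty":-242,"tz":-10,"rx":0,"ry":0,"rz":0,"fingers":0},{"tx":55,"ty":-290,"tz":-25,"rx":0,"ry":0,"rz":0,"fingers":0},{"tx":64,"ty":-340,"tz":-40,"rx":0,"ry":0,"rz":0,"fingers":0},{"tx":73,"ty":-386,"tz":-60,"rx":0,"ry":0,"rz":0,"fingers":0},{"tx":73,"ty":-386,"tz":-60,"rx":0,"ry":0,"rz":0,"fingers":0},{"tx":73,"ty":-386,"tz":-60,"rx":0,"ry":0,"rz":0,"fingers":0}]'
python3 - <<'E'
from h import *
im=grab('wrist','w1');grab('side','s1')
print(ray(im,(320,240)),proj(im,(473,-302.7,140)))
print(ctrl.get_obs()['ee_pos'])
E
```

```text
t: 2.65
ee_pos: [472.4, -301.8, 240.3]
orientation: [-1.151, 1.296, -1.294]
ft_force: [0.3, -1.5, 0.0]
width: 88.0
(array([ 482.44752715, -226.82473386,  420.40160272]), array([-0.02067829, -0.27722606, -0.96058218])) [315.49424893 234.9525827 ]
[ 472.77747132 -301.37993066  241.06349942]
```

View pics/w1.png

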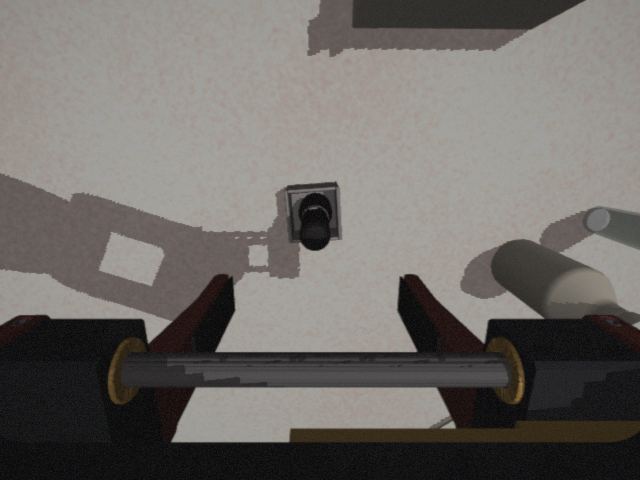

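The scanner's top sits at pixel (315,234), where I predicted it, and it is centred between the fingers. Going down to grip it.

```bash
python3 -m creep '[{"tx":0,"ty":0,"tz":-40,"rx":0,"ry":0,"rz":0,"fingers":0},{"tx":0,"ty":0,"tz":-80,"rx":0,"ry":0,"rz":0,"fingers":0},{"tx":0,"ty":0,"tz":-110,"rx":0,"ry":0,"rz":0,"fingers":0},{"tx":0,"ty":0,"tz":-135,"rx":0,"ry":0,"rz":0,"fingers":0},{"tx":0,"ty":0,"tz":-150,"rx":0,"ry":0,"rz":0,"fingers":0},{"tx":0,"ty":0,"tz":-150,"rx":0,"ry":0,"rz":0,"fingers":0},{"tx":0,"ty":0,"tz":-150,"rx":0,"ry":0,"rz":0,"fingers":120},{"tx":0,"ty":0,"tz":-150,"rx":0,"ry":0,"rz":0,"fingers":255},{"tx":0,"ty":0,"tz":-150,"rx":0,"ry":0,"rz":0,"fingers":255},{"tx":0,"ty":0,"tz":-150,"rx":0,"ry":0,"rz":0,"fingers":255}]'
python3 - <<'E'
from h import *
o=ctrl.get_obs();print(o['ee_pos'],o['width'],o['ft_force'])
E
```

```text
t: 4.0
ee_pos: [472.9, -302.6, 90.8]
orientation: [-1.151, 1.294, -1.295]
ft_force: [0.3, -1.6, 0.1]
width: 51.4
[ 472.8769909  -302.5624061    90.80951773] 51.44409041111794 [ 0.2822609  -1.60848916  0.1450519 ]
```

```bash
python3 -m creep '[{"tx":0,"ty":0,"tz":0,"rx":0,"ry":0,"rz":0,"fingers":255},{"tx":0,"ty":0,"tz":0,"rx":0,"ry":0,"rz":0,"fingers":255},{"tx":0,"ty":0,"tz":0,"rx":0,"ry":0,"rz":0,"fingers":255},{"tx":0,"ty":0,"tz":0,"rx":0,"ry":0,"rz":0,"fingers":255},{"tx":0,"ty":0,"tz":0,"rx":0,"ry":0,"rz":0,"fingers":255}]'
```

```text
t: 4.62
ee_pos: [472.7, -302.4, 90.4]
orientation: [-1.152, 1.295, -1.295]
ft_force: [0.2, -0.1, -0.5]
width: 27.4
```

```bash
python3 -m creep '[{"tx":0,"ty":0,"tz":15,"rx":0,"ry":0,"rz":0,"fingers":255},{"tx":0,"ty":0,"tz":45,"rx":0,"ry":0,"rz":0,"fingers":255},{"tx":0,"ty":0,"tz":85,"rx":0,"ry":0,"rz":0,"fingers":255},{"tx":0,"ty":0,"tz":130,"rx":0,"ry":0,"rz":0,"fingers":255},{"tx":0,"ty":0,"tz":175,"rx":0,"ry":0,"rz":0,"fingers":255},{"tx":0,"ty":0,"tz":215,"rx":0,"ry":0,"rz":0,"fingers":255},{"tx":0,"ty":0,"tz":235,"rx":0,"ry":0,"rz":0,"fingers":255},{"tx":10,"ty":20,"tz":235,"rx":0,"ry":0,"rz":0,"fingers":255},{"tx":29,"ty":56,"tz":235,"rx":0,"ry":0,"rz":0,"fingers":255},{"tx":49,"ty":93,"tz":235,"rx":0,"ry":0,"rz":0,"fingers":255}]'
python3 -m creep '[{"tx":20,"ty":37,"tz":0,"rx":0,"ry":0,"rz":0,"fingers":255},{"tx":40,"ty":75,"tz":0,"rx":0,"ry":0,"rz":0,"fingers":255},{"tx":60,"ty":112,"tz":0,"rx":0,"ry":0,"rz":0,"fingers":255},{"tx":80,"ty":150,"tz":0,"rx":0,"ry":0,"rz":0,"fingers":255},{"tx":100,"ty":188,"tz":0,"rx":0,"ry":0,"rz":0,"fingers":255},{"tx":118,"ty":222,"tz":0,"rx":0,"ry":0,"rz":0,"fingers":255},{"tx":134,"ty":252,"tz":-5,"rx":0,"ry":0,"rz":0,"fingers":255},{"tx":144,"ty":270,"tz":-15,"rx":0,"ry":0,"rz":0,"fingers":255},{"tx":148,"ty":279,"tz":-25,"rx":0,"ry":0,"rz":0,"fingers":255},{"tx":148,"ty":279,"tz":-30,"rx":0,"ry":0,"rz":0,"fingers":255}]'
python3 - <<'E'
from h import *
grab('side','s2');grab('top','t2');grab('wrist','w2');o=ctrl.get_obs();print(o['ee_pos'],o['width'],o['t'])
E
```

```text
t: 5.88
ee_pos: [521.9, -208.6, 326.6]
orientation: [-1.151, 1.295, -1.296]
ft_force: [0.5, -0.7, -1.6]
width: 27.4
t: 7.12
ee_pos: [669.1, 69.4, 294.3]
orientation: [-1.153, 1.296, -1.294]
ft_force: [-0.6, -1.1, -1.5]
width: 26.9
[669.25962556  68.57830129 295.17110856] 27.1852043589585 7.275
```

View pics/s2.png

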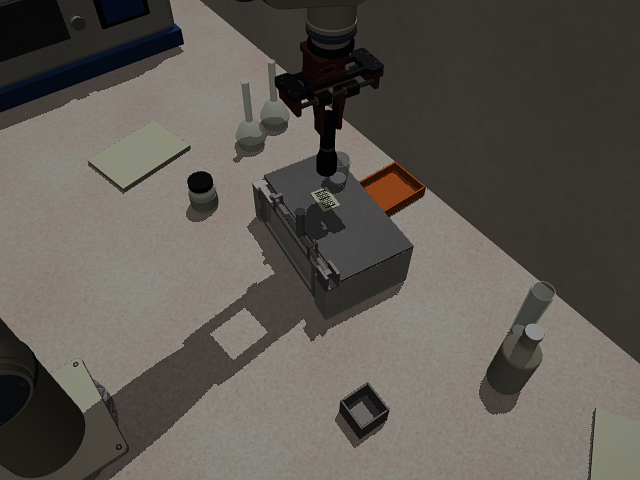

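View pics/w2.png

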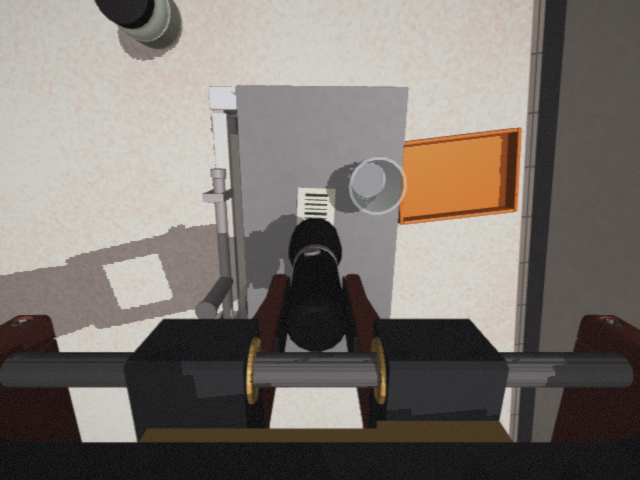

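The scanner hangs vertically above the tag. Before the hold I'll check where its head projects.

```bash
python3 - <<'E'
from h import *
S=load('s2')
for z in (209,209+140): print(z,proj(S,(669.3,69,z)))
i=cv2.convertScaleAbs(S['pixels'][100:230,270:400],alpha=2,beta=20);cv2.imwrite('pics/c4.png',cv2.resize(i,None,fx=4,fy=4))
E
python3 -m creep '[{"tx":0,"ty":0,"tz":0,"rx":0,"ry":0,"rz":0,"fingers":255},{"tx":0,"ty":0,"tz":0,"rx":0,"ry":0,"rz":0,"fingers":255},{"tx":0,"ty":0,"tz":0,"rx":0,"ry":0,"rz":0,"fingers":255},{"tx":0,"ty":0,"tz":0,"rx":0,"ry":0,"rz":0,"fingers":255},{"tx":0,"ty":0,"tz":0,"rx":0,"ry":0,"rz":0,"fingers":255},{"tx":0,"ty":0,"tz":0,"rx":0,"ry":0,"rz":0,"fingers":255},{"tx":0,"ty":0,"tz":0,"rx":0,"ry":0,"rz":0,"fingers":255},{"tx":0,"ty":0,"tz":0,"rx":0,"ry":0,"rz":0,"fingers":255},{"tx":0,"ty":0,"tz":0,"rx":0,"ry":0,"rz":0,"fingers":255},{"tx":0,"ty":0,"tz":0,"rx":0,"ry":0,"rz":0,"fingers":255}]'
```

```text
209 [326.0883855  168.80854623]
349 [327.81384638 112.04234113]
t: 8.52
ee_pos: [669.8, 69.6, 295.5]
orientation: [-1.152, 1.295, -1.295]
ft_force: [1.6, -0.4, -1.5]
width: 27.3
```

View pics/c4.png

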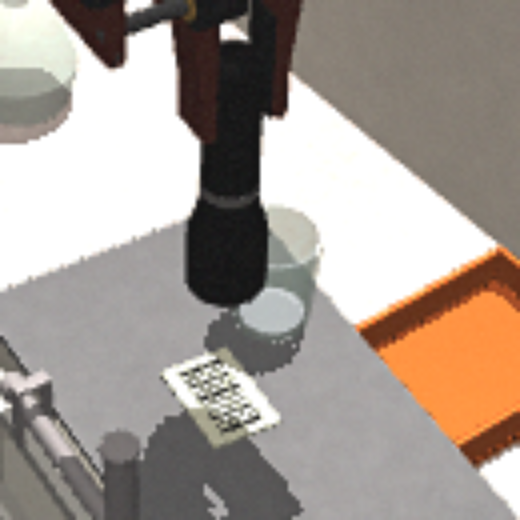

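```bash
python3 -m creep '[{"tx":0,"ty":0,"tz":0,"rx":0,"ry":0,"rz":0,"fingers":255},{"tx":0,"ty":0,"tz":0,"rx":0,"ry":0,"rz":0,"fingers":255},{"tx":0,"ty":0,"tz":0,"rx":0,"ry":0,"rz":0,"fingers":255},{"tx":0,"ty":0,"tz":0,"rx":0,"ry":0,"rz":0,"fingers":255},{"tx":0,"ty":0,"tz":0,"rx":0,"ry":0,"rz":0,"fingers":255},{"tx":0,"ty":0,"tz":0,"rx":0,"ry":0,"rz":0,"fingers":255},{"tx":0,"ty":0,"tz":10,"rx":0,"ry":0,"rz":0,"fingers":255},{"tx":0,"ty":0,"tz":30,"rx":0,"ry":0,"rz":0,"fingers":255},{"tx":-10,"ty":-19,"tz":30,"rx":0,"ry":0,"rz":0,"fingers":255},{"tx":-27,"ty":-52,"tz":30,"rx":0,"ry":0,"rz":0,"fingers":255}]'
python3 -m creep '[{"tx":-20,"ty":-37,"tz":0,"rx":0,"ry":0,"rz":0,"fingers":255},{"tx":-40,"ty":-75,"tz":0,"rx":0,"ry":0,"rz":0,"fingers":255},{"tx":-60,"ty":-112,"tz":0,"rx":0,"ry":0,"rz":0,"fingers":255},{"tx":-80,"ty":-150,"tz":0,"rx":0,"ry":0,"rz":0,"fingers":255},{"tx":-100,"ty":-188,"tz":0,"rx":0,"ry":0,"rz":0,"fingers":255},{"tx":-120,"ty":-226,"tz":0,"rx":0,"ry":0,"rz":0,"fingers":255},{"tx":-140,"ty":-264,"tz":-30,"rx":0,"ry":0,"rz":0,"fingers":255},{"tx":-158,"ty":-300,"tz":-60,"rx":0,"ry":0,"rz":0,"fingers":255},{"tx":-168,"ty":-316,"tz":-90,"rx":0,"ry":0,"rz":0,"fingers":255},{"tx":-170,"ty":-320,"tz":-120,"rx":0,"ry":0,"rz":0,"fingers":255}]'
python3 -m creep '[{"tx":0,"ty":0,"tz":-25,"rx":0,"ry":0,"rz":0,"fingers":255},{"tx":0,"ty":0,"tz":-40,"rx":0,"ry":0,"rz":0,"fingers":255},{"tx":0,"ty":0,"tz":-50,"rx":0,"ry":0,"rz":0,"fingers":255},{"tx":0,"ty":0,"tz":-50,"rx":0,"ry":0,"rz":0,"fingers":255}]'
python3 - <<'E'
from h import *
grab('side','s3');grab('top','t3');grab('wrist','w3');o=ctrl.get_obs();print(o['ee_pos'],o['width'],o['t'])
i=cv2.convertScaleAbs(load('s3')['pixels'][290:460,280:450],alpha=2,beta=20);cv2.imwrite('pics/c5.png',cv2.resize(i,None,fx=3,fy=3))
E
```

```text
t: 9.78
ee_pos: [642.3, 16.8, 326.0]
orientation: [-1.152, 1.293, -1.294]
ft_force: [0.0, -0.1, -2.2]
width: 27.3
t: 11.02
ee_pos: [470.8, -304.2, 205.0]
orientation: [-1.151, 1.296, -1.297]
ft_force: [0.1, 0.4, -2.3]
width: 27.0
t: 11.52
ee_pos: [472.6, -302.4, 155.4]
orientation: [-1.152, 1.295, -1.294]
ft_force: [-0.4, -0.5, -1.9]
width: 27.5
[ 473.3123576  -302.67680296  156.31988028] 27.577744890322627 11.675
```

View pics/c5.png

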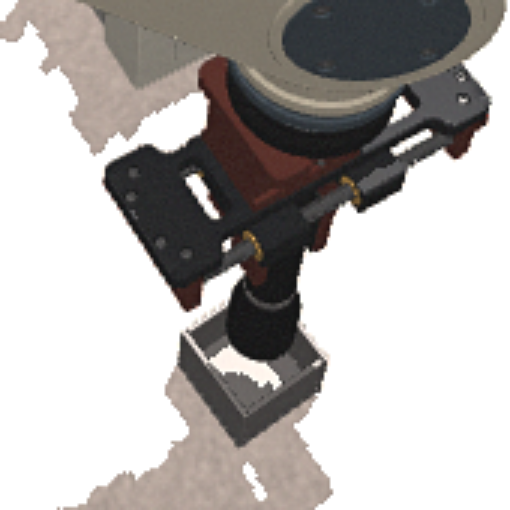

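View pics/w3.png

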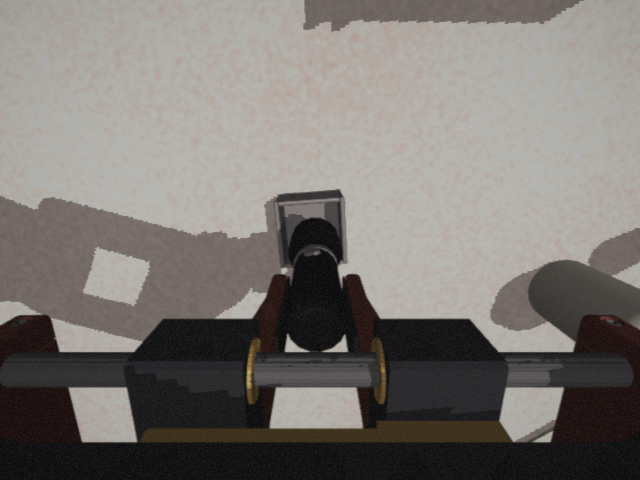

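```bash
python3 -m creep '[{"tx":-2,"ty":0,"tz":-15,"rx":0,"ry":0,"rz":0,"fingers":255},{"tx":-2,"ty":0,"tz":-30,"rx":0,"ry":0,"rz":0,"fingers":255},{"tx":-2,"ty":0,"tz":-45,"rx":0,"ry":0,"rz":0,"fingers":255},{"tx":-2,"ty":0,"tz":-55,"rx":0,"ry":0,"rz":0,"fingers":255},{"tx":-2,"ty":0,"tz":-61,"rx":0,"ry":0,"rz":0,"fingers":255},{"tx":-2,"ty":0,"tz":-64,"rx":0,"ry":0,"rz":0,"fingers":255},{"tx":-2,"ty":0,"tz":-64,"rx":0,"ry":0,"rz":0,"fingers":255}]'
```

```text
t: 12.55
ee_pos: [470.9, -302.5, 91.5]
orientation: [-1.152, 1.295, -1.295]
ft_force: [-0.1, 0.1, -1.4]
width: 27.2
```

```bash
python3 -m creep '[{"tx":0,"ty":0,"tz":-1,"rx":0,"ry":0,"rz":0,"fingers":255},{"tx":0,"ty":0,"tz":-1,"rx":0,"ry":0,"rz":0,"fingers":255},{"tx":0,"ty":0,"tz":-1,"rx":0,"ry":0,"rz":0,"fingers":160},{"tx":0,"ty":0,"tz":-1,"rx":0,"ry":0,"rz":0,"fingers":130},{"tx":0,"ty":0,"tz":-1,"rx":0,"ry":0,"rz":0,"fingers":60},{"tx":0,"ty":0,"tz":-1,"rx":0,"ry":0,"rz":0,"fingers":0},{"tx":0,"ty":0,"tz":-1,"rx":0,"ry":0,"rz":0,"fingers":0},{"tx":0,"ty":0,"tz":-1,"rx":0,"ry":0,"rz":0,"fingers":0},{"tx":0,"ty":0,"tz":-1,"rx":0,"ry":0,"rz":0,"fingers":0}]'
```

```text
t: 13.68
ee_pos: [470.8, -302.4, 90.5]
orientation: [-1.152, 1.295, -1.295]
ft_force: [-0.3, -0.9, 1.2]
width: 86.8
```

Released. Rising clear, then checking.

```bash
python3 -m creep '[{"tx":0,"ty":0,"tz":20,"rx":0,"ry":0,"rz":0,"fingers":0},{"tx":0,"ty":0,"tz":50,"rx":0,"ry":0,"rz":0,"fingers":0},{"tx":0,"ty":0,"tz":90,"rx":0,"ry":0,"rz":0,"fingers":0},{"tx":0,"ty":0,"tz":130,"rx":0,"ry":0,"rz":0,"fingers":0},{"tx":0,"ty":0,"tz":170,"rx":0,"ry":0,"rz":0,"fingers":0},{"tx":0,"ty":30,"tz":190,"rx":0,"ry":0,"rz":0,"fingers":0},{"tx":0,"ty":70,"tz":190,"rx":0,"ry":0,"rz":0,"fingers":0},{"tx":0,"ty":110,"tz":190,"rx":0,"ry":0,"rz":0,"fingers":0},{"tx":0,"ty":150,"tz":190,"rx":0,"ry":0,"rz":0,"fingers":0},{"tx":0,"ty":170,"tz":190,"rx":0,"ry":0,"rz":0,"fingers":0}]'
python3 - <<'E'
from h import *
grab('side','s4');grab('top','t4');grab('wrist','w4');o=ctrl.get_obs();print(o['ee_pos'],o['width'],o['t'])
a=cv2.convertScaleAbs(load('s4')['pixels'][340:460,300:430],alpha=2,beta=20);b=cv2.convertScaleAbs(load('t4')['pixels'][250:370,390:520],alpha=1.6)
cv2.imwrite('pics/c6.png',cv2.resize(cv2.hconcat([a,b]),None,fx=3,fy=3))
E
```

```text
t: 14.92
ee_pos: [470.4, -130.7, 280.6]
orientation: [-1.152, 1.294, -1.294]
ft_force: [0.0, 0.2, 0.4]
width: 87.8
[ 470.77889828 -131.9221228   280.59554421] 88.14884338612134 15.075
```

View pics/c6.png

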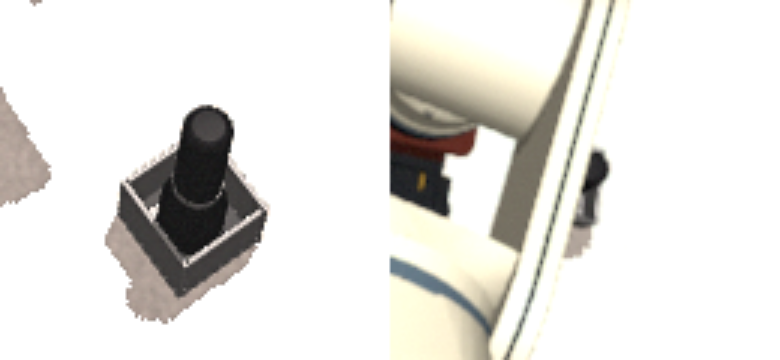

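View pics/w4.png

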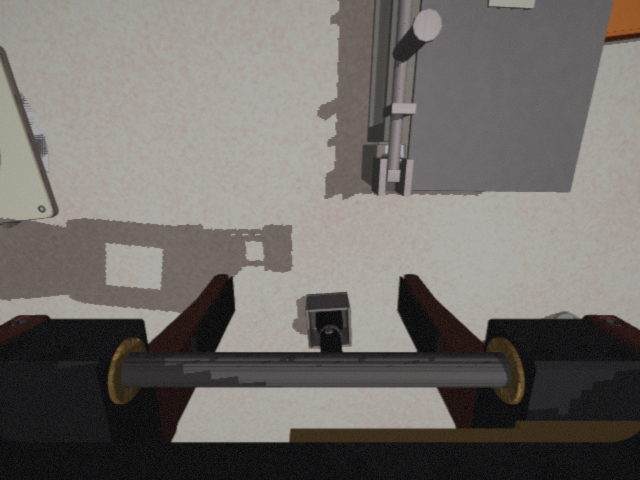

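The scanner stands upright in its holder, with its top at about (369,382) in the side view. The wrist view shows the knob's top at (429,25). Moving above the knob.

```bash
python3 -m creep '[{"tx":15,"ty":24,"tz":0,"rx":0,"ry":0,"rz":0,"fingers":0},{"tx":37,"ty":58,"tz":0,"rx":0,"ry":0,"rz":0,"fingers":0},{"tx":60,"ty":94,"tz":0,"rx":0,"ry":0,"rz":0,"fingers":0},{"tx":80,"ty":125,"tz":0,"rx":0,"ry":0,"rz":0,"fingers":0},{"tx":92,"ty":144,"tz":0,"rx":0,"ry":0,"rz":0,"fingers":0},{"tx":92,"ty":144,"tz":0,"rx":0,"ry":0,"rz":0,"fingers":0},{"tx":92,"ty":144,"tz":0,"rx":0,"ry":0,"rz":0,"fingers":0}]'
python3 - <<'E'
from h import *
grab('side','s5');grab('wrist','w5');o=ctrl.get_obs();print(o['ee_pos'],o['width'],o['t'],o['orientation'])
print(proj(load('w5'),(562.9,11.7,207)))
p,e=tri(load('side0'),(299.6,210.9),load('w4'),(429,25));print('knob top side+w4',p,e)
E
```

```text
t: 15.95
ee_pos: [562.3, 10.6, 280.3]
orientation: [-1.152, 1.296, -1.295]
ft_force: [0.7, -0.9, -0.9]
width: 88.0
[562.26809699  10.47843396 280.5015845 ] 87.85256653073651 16.05 [-1.15133705  1.29577778 -1.29582031]
[315.12080366 241.16247854]
knob top side+w4 [564.11078914  12.40580751 206.09569191] 1.5122148725998654
```

View pics/w5.png

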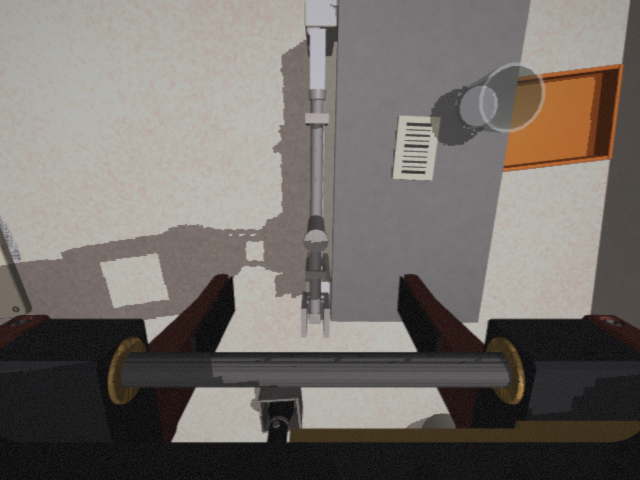

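```bash
python3 -m creep '[{"tx":1,"ty":1,"tz":-30,"rx":0,"ry":0,"rz":0,"fingers":0},{"tx":1,"ty":1,"tz":-60,"rx":0,"ry":0,"rz":0,"fingers":0},{"tx":1,"ty":1,"tz":-85,"rx":0,"ry":0,"rz":0,"fingers":0},{"tx":1,"ty":1,"tz":-100,"rx":0,"ry":0,"rz":0,"fingers":0},{"tx":1,"ty":1,"tz":-104,"rx":0,"ry":0,"rz":0,"fingers":0},{"tx":1,"ty":1,"tz":-104,"rx":0,"ry":0,"rz":0,"fingers":100},{"tx":1,"ty":1,"tz":-104,"rx":0,"ry":0,"rz":0,"fingers":180},{"tx":1,"ty":1,"tz":-104,"rx":0,"ry":0,"rz":0,"fingers":255},{"tx":1,"ty":1,"tz":-104,"rx":0,"ry":0,"rz":0,"fingers":255},{"tx":1,"ty":1,"tz":-104,"rx":0,"ry":0,"rz":0,"fingers":255}]'
python3 -m creep '[{"tx":0,"ty":0,"tz":0,"rx":0,"ry":0,"rz":0,"fingers":255},{"tx":0,"ty":0,"tz":0,"rx":0,"ry":0,"rz":0,"fingers":255},{"tx":0,"ty":0,"tz":0,"rx":0,"ry":0,"rz":0,"fingers":255},{"tx":0,"ty":0,"tz":0,"rx":0,"ry":0,"rz":0,"fingers":255},{"tx":0,"ty":0,"tz":0,"rx":0,"ry":0,"rz":0,"fingers":255}]'
python3 - <<'E'
from h import *
grab('side','s6');grab('wrist','w6');o=ctrl.get_obs();print(o['ee_pos'],o['width'],o['t'],o['orientation'])
i=cv2.convertScaleAbs(load('s6')['pixels'][130:310,220:420],alpha=2,beta=20);cv2.imwrite('pics/c7.png',cv2.resize(i,None,fx=3,fy=3))
E
```

```text
t: 17.3
ee_pos: [563.8, 12.6, 176.6]
orientation: [-1.151, 1.295, -1.295]
ft_force: [-0.1, 0.4, -0.9]
width: 41.0
t: 17.92
ee_pos: [563.5, 12.6, 176.4]
orientation: [-1.152, 1.295, -1.295]
ft_force: [-2.4, -1.3, 0.3]
width: 17.8
[563.61928575  12.5567717  176.42565135] 17.99952656931287 18.025 [-1.15189542  1.29505512 -1.29472884]
```

View pics/c7.png

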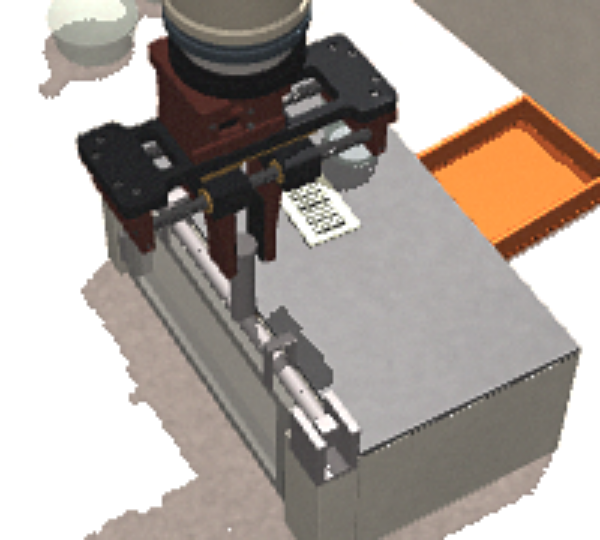

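The knob is between the fingers, seen at about (302,218) in the full side view. Let the grip settle, then lift.

```bash
python3 -m creep '[{"tx":0,"ty":0,"tz":0,"rx":0,"ry":0,"rz":0,"fingers":255},{"tx":0,"ty":0,"tz":0,"rx":0,"ry":0,"rz":0,"fingers":255},{"tx":0,"ty":0,"tz":3,"rx":0,"ry":0,"rz":0,"fingers":255},{"tx":0,"ty":0,"tz":6,"rx":0,"ry":0,"rz":0,"fingers":255},{"tx":0,"ty":0,"tz":9,"rx":0,"ry":0,"rz":0,"fingers":255},{"tx":0,"ty":0,"tz":11,"rx":0,"ry":0,"rz":0,"fingers":255},{"tx":0,"ty":0,"tz":11,"rx":0,"ry":0,"rz":0,"fingers":255},{"tx":0,"ty":0,"tz":11,"rx":0,"ry":0,"rz":0,"fingers":255}]'
python3 - <<'E'
from h import *
grab('side','s7');o=ctrl.get_obs();print(o['ee_pos'],o['width'],o['t'],o['ft_force'])
i=cv2.convertScaleAbs(load('s7')['pixels'][170:300,260:360],alpha=2,beta=20);j=cv2.convertScaleAbs(load('s6')['pixels'][170:300,260:360],alpha=2,beta=20);cv2.imwrite('pics/c8.png',cv2.resize(cv2.hconcat([j,i]),None,fx=4,fy=4))
E
```

```text
t: 19.02
ee_pos: [563.9, 12.5, 187.5]
orientation: [-1.151, 1.295, -1.295]
ft_force: [0.0, 0.3, -2.0]
width: 18.4
[563.87247309  12.55252381 187.51976594] 17.85212135903324 19.075 [-1.36970991 -1.11489501 -2.6358157 ]
```

View pics/c8.png

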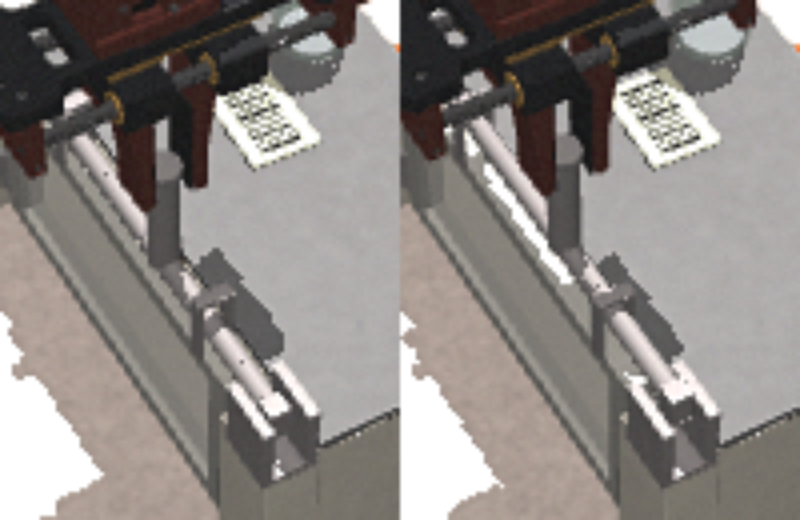

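The rod is visibly higher in the keeper and the force is about 2.6 N, so the bolt is lifted. Drawing it 36 mm along the gate.

```bash
python3 -m creep '[{"tx":0.6,"ty":5,"tz":0,"rx":0,"ry":0,"rz":0,"fingers":255},{"tx":1.2,"ty":10,"tz":0,"rx":0,"ry":0,"rz":0,"fingers":255},{"tx":1.8,"ty":15,"tz":0,"rx":0,"ry":0,"rz":0,"fingers":255},{"tx":2.4,"ty":20,"tz":0,"rx":0,"ry":0,"rz":0,"fingers":255},{"tx":3,"ty":25,"tz":0,"rx":0,"ry":0,"rz":0,"fingers":255},{"tx":3.5,"ty":30,"tz":0,"rx":0,"ry":0,"rz":0,"fingers":255},{"tx":4,"ty":34,"tz":0,"rx":0,"ry":0,"rz":0,"fingers":255},{"tx":4.2,"ty":36,"tz":0,"rx":0,"ry":0,"rz":0,"fingers":255},{"tx":4.2,"ty":36,"tz":0,"rx":0,"ry":0,"rz":0,"fingers":255}]'
python3 - <<'E'
from h import *
grab('side','s8');grab('wrist','w8');o=ctrl.get_obs();print(o['ee_pos'],o['width'],o['t'],o['ft_force'])
i=cv2.convertScaleAbs(load('s8')['pixels'][170:300,240:360],alpha=2,beta=20);cv2.imwrite('pics/c9.png',cv2.resize(i,None,fx=4,fy=4))
E
```

```text
t: 20.2
ee_pos: [568.0, 48.9, 187.4]
orientation: [-1.151, 1.295, -1.294]
ft_force: [-1.1, 1.0, -3.1]
width: 18.2
[567.94517224  48.74928839 187.48217248] 18.194623327022896 20.3 [-1.54136637  0.8025413  -1.78084681]
```

View pics/c9.png

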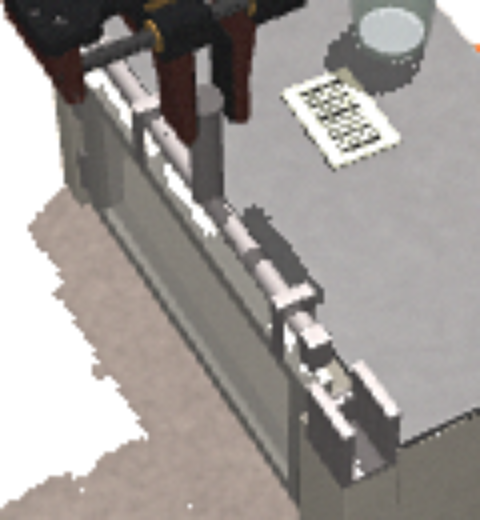

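View pics/w8.png

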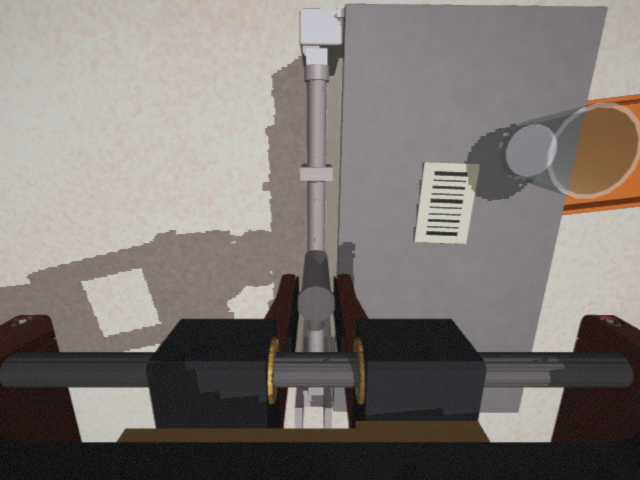

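```bash
python3 - <<'E'
from h import *
for f,uv in (('w5',(317,117)),('w8',(317,168.5))): print(f,onz(load(f),uv,161))
print(tri(load('w5'),(317,117),load('w8'),(317,168.5)))
print('near guide w5',onz(load('w5'),(316,274),161))
i=cv2.convertScaleAbs(load('w8')['pixels'][0:200,260:380],alpha=1.5,beta=0);j=cv2.convertScaleAbs(load('w5')['pixels'][80:280,260:380],alpha=1.5)
cv2.imwrite('pics/c10.png',cv2.resize(cv2.hconcat([i,j]),None,fx=3,fy=3))
E
```

```text
w5 [575.73622169 107.42680576 161.        ]
w8 [576.90033996 109.66856655 161.        ]
(array([576.37533824, 108.57759593, 144.45000519]), np.float64(0.9035406715045519))
near guide w5 [558.1283683  -34.87877978 161.        ]
```

View pics/c10.png

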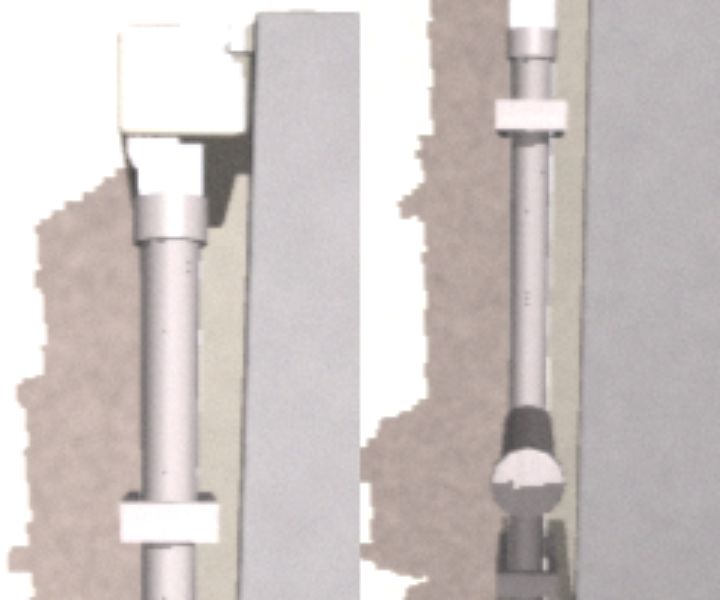

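Far guide at about (576,108.5) and near guide at about (558,-35), 144 mm apart; the text gives 143. This puts the hinge axis near (585.7,187.2), so the bolt is drawn about 40 mm. On the swing, the text says counter-clockwise. With the hinge at +y and the gate opening toward −x, the motion seen from above is actually clockwise. I'll follow the geometry and check the force after a small first step.

```bash
python3 - <<'E'
import numpy as np
h=np.array([585.7,187.2]);p=np.array([567.95,48.7])
for k in range(1,9):
    t=-0.0475*k; R=np.array([[np.cos(t),-np.sin(t)],[np.sin(t),np.cos(t)]]); print(round(t,4),(h+R@(p-h)-p).round(1))
E
python3 -m creep '[{"tx":-3,"ty":0.4,"tz":0,"rx":0,"ry":0,"rz":-0.022,"fingers":255},{"tx":-6.6,"ty":1,"tz":0,"rx":0,"ry":0,"rz":-0.0475,"fingers":255},{"tx":-6.6,"ty":1,"tz":0,"rx":0,"ry":0,"rz":-0.0475,"fingers":255}]'
```

```text
-0.0475 [-6.6  1. ]
-0.095 [-13.1   2.3]
-0.1425 [-19.5   3.9]
-0.19 [-25.8   5.8]
-0.2375 [-32.1   8.1]
-0.285 [-38.2  10.6]
-0.3325 [-44.2  13.4]
-0.38 [-50.1  16.5]
t: 20.68
ee_pos: [565.7, 49.1, 189.4]
orientation: [-1.119, 1.322, -1.334]
ft_force: [9.6, -1.7, -1.5]
width: 18.2
```

```bash
python3 - <<'E'
from h import *
grab('side','s9');o=ctrl.get_obs();print(o['ee_pos'],o['width'],o['t'],o['ft_force'],o['moment'],o['orientation'])
from scipy.spatial.transform import Rotation as Ro
print(Ro.from_rotvec(o['orientation']).as_matrix().round(3))
f=lambda n:cv2.convertScaleAbs(load(n)['pixels'][170:320,240:370],alpha=2,beta=20)
cv2.imwrite('pics/c11.png',cv2.resize(cv2.hconcat([f('s8'),f('s9')]),None,fx=3,fy=3))
E
```

```text
[565.74513144  49.11480016 189.3543849 ] 18.208632292676906 20.725 [10.12626306 -2.55311209 -1.72762936] [-0.37126835 -1.56260228  0.18598806] [-1.11891259  1.32234233 -1.33420909]
[[-0.164  0.01   0.986]
 [-0.986 -0.001 -0.164]
 [-0.001 -1.     0.01 ]]
```

View pics/c11.png

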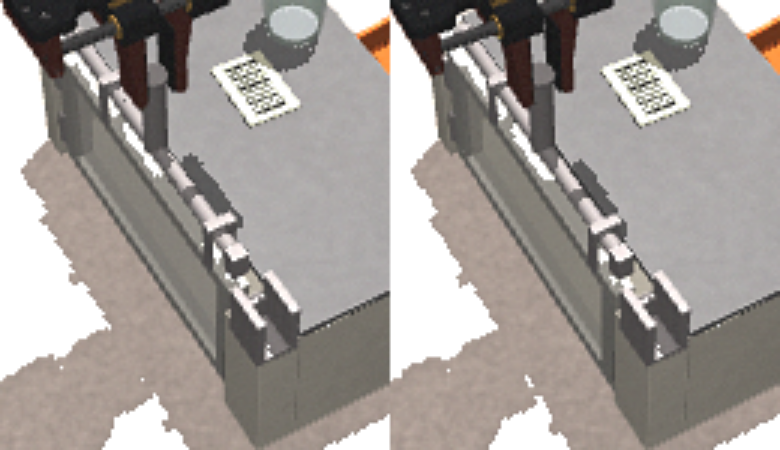

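```bash
python3 - <<'E'
from h import *
grab('top','t9');grab('wrist','w9')
f=lambda n:cv2.convertScaleAbs(load(n)['pixels'][225:285,295:355],alpha=2,beta=10)
cv2.imwrite('pics/c12.png',cv2.resize(cv2.hconcat([f('s8'),f('s9')]),None,fx=6.5,fy=6.5,interpolation=cv2.INTER_CUBIC))
f=lambda n:cv2.convertScaleAbs(load(n)['pixels'][160:290,240:390],alpha=1.1)
cv2.imwrite('pics/c13.png',cv2.resize(f('t9'),None,fx=4,fy=4,interpolation=cv2.INTER_CUBIC))
E
```

```text
(no output)
```

View pics/c12.png

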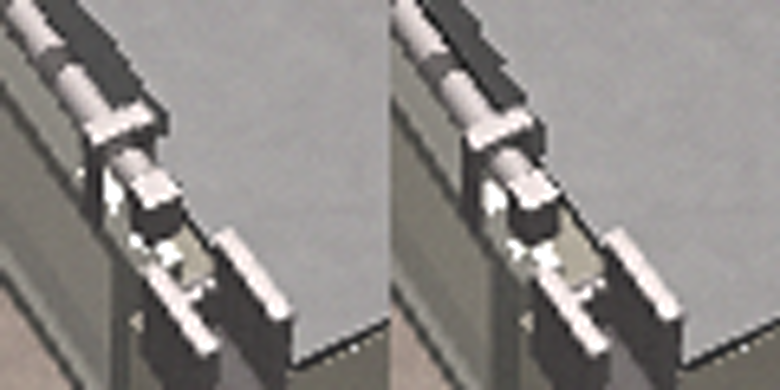

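View pics/c13.png

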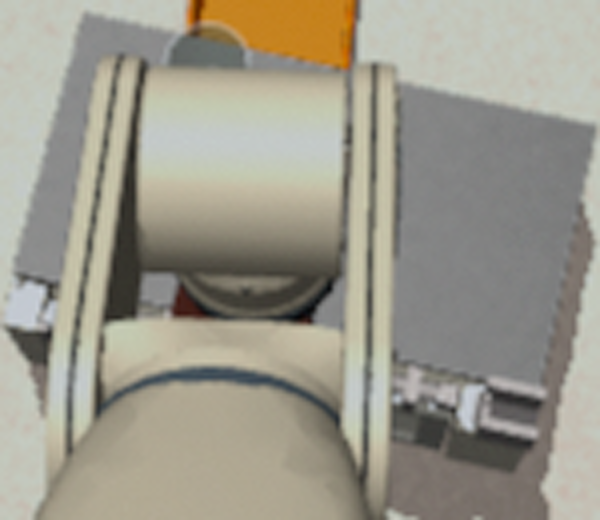

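The nose is clear of the cheeks at (155,205) in the crop, and the gate has moved slightly. The resistance is higher than expected, so I'll let it settle and read the state again.

```bash
python3 -m creep '[{"tx":0,"ty":0,"tz":0,"rx":0,"ry":0,"rz":0,"fingers":255},{"tx":0,"ty":0,"tz":0,"rx":0,"ry":0,"rz":0,"fingers":255},{"tx":0,"ty":0,"tz":0,"rx":0,"ry":0,"rz":0,"fingers":255}]'
python3 - <<'E'
from h import *
o=ctrl.get_obs();print(o['ee_pos'],o['width'],o['t'],o['ft_force'],o['moment'],o['orientation'])
E
```

```text
t: 21.2
ee_pos: [565.8, 49.1, 189.4]
orientation: [-1.119, 1.322, -1.334]
ft_force: [9.9, -1.4, -2.3]
width: 18.0
[565.80269636  49.10113279 189.35884434] 18.01886369144115 21.2 [ 9.94513186 -1.3579346  -2.25282147] [-0.36763261 -1.57354503  0.16662752] [-1.11892937  1.3223901  -1.3341456 ]
```

```bash
python3 - <<'E'
from h import *
S=load('s8');c=lambda x,y:((x+.5)/6.5-.5+295,(y+.5)/6.5-.5+225)
h=np.array([585.7,187.2]);a=-0.12;X=np.array([np.cos(a),np.sin(a)]);Y=np.array([-np.sin(a),np.cos(a)])
def st(n,uv,z):
    p=onz(S,c(*uv),z)[:2]-h; print(n,(p@X-8).round(1),(p@Y+124).round(1))
st('nose end top mid',(160,192),154);st('nose end mid',(155,220),148);st('nose bottom',(157,238),142)
st('front cheek near end',(150,262),150);st('front far',(210,350),150);st('rear near',(222,235),150);st('rear far',(285,315),150)
st('guide top',(120,122),161);st('lip?',(198,292),130);st('lip?',(165,255),130);st('plate',(200,258),120)
E
```

```text
nose end top mid -8.2 -123.5
nose end mid -12.2 -127.7
nose bottom -12.7 -129.7
front cheek near end -21.7 -141.0
front far -22.5 -175.5
rear near 0.9 -143.1
rear far 1.9 -175.8
guide top -8.2 -100.5
lip? -7.6 -144.8
lip? -9.2 -128.7
plate 3.0 -128.6
```

```bash
python3 - <<'E'
from h import *
grab('side','s10')
A=load('s8')['pixels']
for n in('s9','s10'):
    B=load(n)['pixels']
    for nm,(x,y,r) in dict(keeper=(328,270,10),guide=(313,245,9),nose=(318,256,6),gatebot=(290,280,10),gaterail=(285,222,8),jar=(202,190,14),knobtop=(291,196,6)).items():
        t=cv2.resize(A[y-r:y+r,x-r:x+r],None,fx=4,fy=4,interpolation=cv2.INTER_CUBIC)
        s=cv2.resize(B[y-r-8:y+r+8,x-r-8:x+r+8],None,fx=4,fy=4,interpolation=cv2.INTER_CUBIC)
        m=cv2.minMaxLoc(cv2.matchTemplate(s,t,cv2.TM_CCOEFF_NORMED)); print(n,nm,(m[3][0]/4-8,m[3][1]/4-8),round(m[1],3))
h=np.array([585.7,187.2])
for th in(-0.01,-0.0166,-0.03):
    R=np.array([[np.cos(th),-np.sin(th)],[np.sin(th),np.cos(th)]]);g=np.array([558.1,-35]);q=h+R@(g-h)
    print(th,proj(load('s8'),(*q,161))-proj(load('s8'),(*g,161)))
E
```

```text
s9 keeper (0.0, 0.0) 0.928
s9 guide (-1.5, 0.5) 0.876
s9 nose (-1.75, 0.25) 0.887
s9 gatebot (-1.25, 0.25) 0.915
s9 gaterail (-1.0, 0.0) 0.939
s9 jar (0.0, 0.0) 0.997
s9 knobtop (-1.25, 0.0) 0.953
s10 keeper (0.0, 0.0) 0.929
s10 guide (-1.5, 0.5) 0.877
s10 nose (-1.75, 0.25) 0.887
s10 gatebot (-1.25, 0.25) 0.907
s10 gaterail (-1.0, 0.0) 0.939
s10 jar (0.0, 0.0) 0.997
s10 knobtop (-1.25, 0.0) 0.952
-0.01 [-1.03768441  0.46048617]
-0.0166 [-1.72652218  0.76025629]
-0.03 [-3.13460348  1.35862415]
```

The gate, guide and knob all turned about 0.015 rad together, so the direction is right, but it takes 10 N. I'll pull a little further and see whether force or angle grows.

```bash
python3 -m creep '[{"tx":-3,"ty":0.6,"tz":0,"rx":0,"ry":0,"rz":-0.02,"fingers":255},{"tx":-6,"ty":1.2,"tz":0,"rx":0,"ry":0,"rz":-0.045,"fingers":255},{"tx":-6,"ty":1.2,"tz":0,"rx":0,"ry":0,"rz":-0.045,"fingers":255}]'
```

```text
t: 21.62
ee_pos: [564.5, 50.0, 190.6]
orientation: [-1.086, 1.347, -1.371]
ft_force: [24.8, -3.6, -7.9]
width: 18.2
```

Resistance is growing steeply (25 N for 1.3 mm more), so something is blocking. I'll take pictures, then relax the pull.

```bash
python3 - <<'E'
from h import *
grab('side','s11');grab('wrist','w11')
o=ctrl.get_obs();print(o['ee_pos'],o['ft_force'],o['moment'])
E
python3 -m creep '[{"tx":4,"ty":-0.8,"tz":0,"rx":0,"ry":0,"rz":0.03,"fingers":255},{"tx":8,"ty":-1.5,"tz":0,"rx":0,"ry":0,"rz":0.06,"fingers":255},{"tx":12.6,"ty":-2.2,"tz":0,"rx":0,"ry":0,"rz":0.0925,"fingers":255},{"tx":12.6,"ty":-2.2,"tz":0,"rx":0,"ry":0,"rz":0.0925,"fingers":255}]'
python3 - <<'E'
from h import *
grab('side','s12');grab('wrist','w12')
o=ctrl.get_obs();print(o['ee_pos'],o['ft_force'],o['moment'])
k=lambda n:cv2.convertScaleAbs(load(n)['pixels'][170:260,235:315],alpha=1.8,beta=10)
cv2.imwrite('pics/c14.png',cv2.resize(cv2.hconcat([k('s11'),k('s12')]),None,fx=5,fy=5,interpolation=cv2.INTER_CUBIC))
k=lambda n:cv2.convertScaleAbs(load(n)['pixels'][0:240,240:400],alpha=1.3)
cv2.imwrite('pics/c15.png',cv2.resize(cv2.hconcat([k('w11'),k('w12')]),None,fx=2.5,fy=2.5,interpolation=cv2.INTER_CUBIC))
E
```

```text
[564.58337884  50.02083795 190.58435239] [23.59972994 -4.02430935 -7.62172911] [-0.71228605 -3.82397126  0.1546854 ]
t: 22.22
ee_pos: [567.9, 48.5, 187.4]
orientation: [-1.151, 1.296, -1.295]
ft_force: [-0.5, 0.4, -1.9]
width: 18.4
[567.60707064  48.57586581 187.27088427] [ 0.80217793  1.29358573 -1.8886577 ] [-0.03419402  0.01079317 -0.20909249]
```

View pics/c14.png

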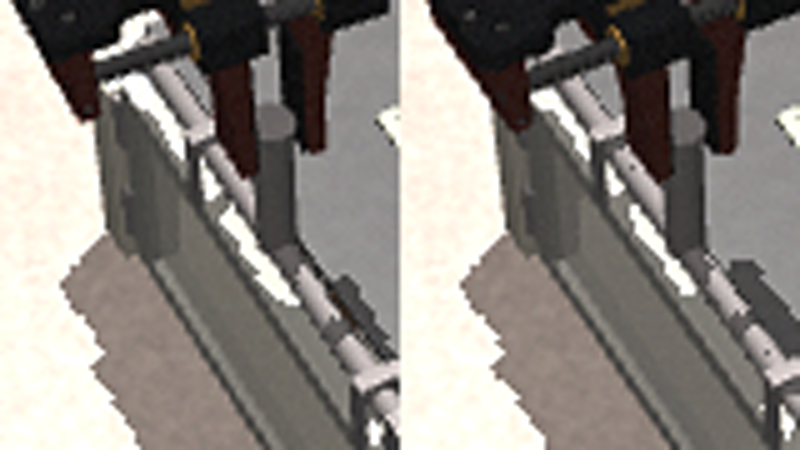

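View pics/c15.png

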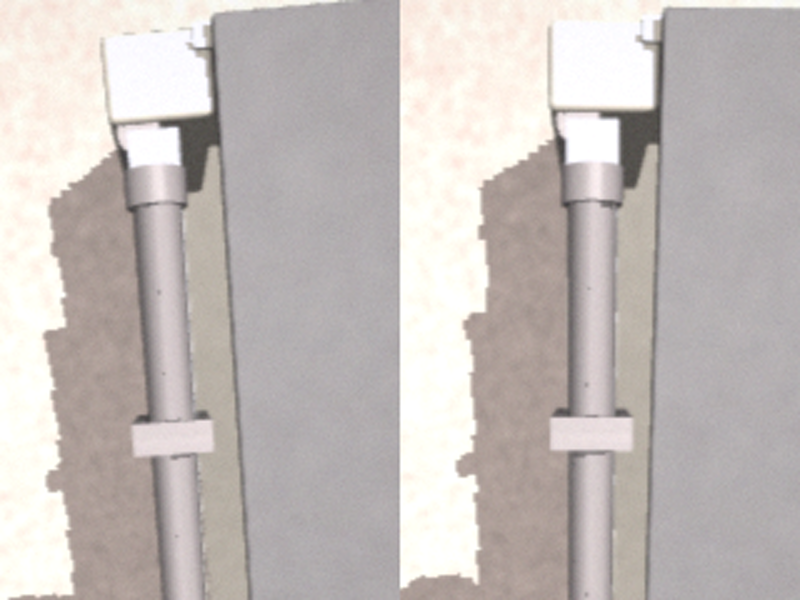

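```bash
python3 - <<'E'
from h import *
h=np.array([585.7,187.2]);a=-0.12;X=np.array([np.cos(a),np.sin(a)]);Y=np.array([-np.sin(a),np.cos(a)])
def st(n,im,uv,z):
    p=onz(load(im),uv,z)[:2]-h; print(n,(p@X-8).round(1),(p@Y+124).round(1))
c=lambda x,y:((x-400+.5)/2.5-.5+240,(y+.5)/2.5-.5)
st('collar far end',  'w12',c(592,165),154);st('collar near end','w12',c(592,202),154)
for z in(120,150):
  for q in((550,108),(655,108),(553,20),(655,25)): st('post %d'%z,'w12',c(*q),z)
st('small step','w12',c(560,140),120)
st('white L','w12',c(566,150),120);st('white R','w12',c(620,150),120)
# post top height from side0 + w12 : corner
k=lambda x,y:((x+.5)/4-.5+240,(y+.5)/4-.5+140)
print('side post corner z?',tri(load('side0'),k(52,178),load('w12'),c(553,20)))
print(tri(load('side0'),k(88,190),load('w12'),c(550,108)))
E
```

```text
collar far end -8.1 103.8
collar near end -8.1 95.9
post 120 -19.3 124.4
post 120 8.6 124.5
post 120 -18.3 144.6
post 120 8.1 143.6
post 150 -18.0 116.6
post 150 6.5 116.7
post 150 -17.1 134.4
post 150 6.1 133.4
small step -16.7 116.8
white L -15.1 114.4
white R -0.6 114.5
side post corner z? (array([578.78860384, 214.4328824 , 101.59302522]), np.float64(2.2601528265120296))
(array([579.0065467 , 185.71469032, 116.98725112]), np.float64(11.928452897174102))
```

The tail is clear of the post, the nose is about 15 mm clear of the keeper, and force is back near zero. I'll let the bolt down (it is already drawn) and try the pull again without the lift.

```bash
python3 -m creep '[{"tx":0,"ty":0,"tz":-4,"rx":0,"ry":0,"rz":0,"fingers":255},{"tx":0,"ty":0,"tz":-8,"rx":0,"ry":0,"rz":0,"fingers":255},{"tx":0,"ty":0,"tz":-10,"rx":0,"ry":0,"rz":0,"fingers":255},{"tx":0,"ty":0,"tz":-10,"rx":0,"ry":0,"rz":0,"fingers":255}]'
python3 -m creep '[{"tx":-2,"ty":0.3,"tz":0,"rx":0,"ry":0,"rz":-0.014,"fingers":255},{"tx":-4,"ty":0.6,"tz":0,"rx":0,"ry":0,"rz":-0.028,"fingers":255},{"tx":-4,"ty":0.6,"tz":0,"rx":0,"ry":0,"rz":-0.028,"fingers":255}]'
```

```text
t: 22.82
ee_pos: [567.7, 48.6, 177.1]
orientation: [-1.152, 1.295, -1.295]
ft_force: [-0.4, 0.4, -2.0]
width: 18.1
t: 23.2
ee_pos: [566.3, 49.0, 178.6]
orientation: [-1.133, 1.312, -1.318]
ft_force: [6.1, -1.7, -1.8]
width: 18.3
```

The resistance is the same without the lift: it starts from zero with no slack, like a joint stop. The text's two direction statements conflict, so I'll test the opposite sense with a small push.

```bash
python3 -m creep '[{"tx":4,"ty":-0.6,"tz":0,"rx":0,"ry":0,"rz":0.028,"fingers":255},{"tx":6,"ty":-0.9,"tz":0,"rx":0,"ry":0,"rz":0.043,"fingers":255},{"tx":8,"ty":-1.1,"tz":0,"rx":0,"ry":0,"rz":0.056,"fingers":255},{"tx":8,"ty":-1.1,"tz":0,"rx":0,"ry":0,"rz":0.056,"fingers":255}]'
python3 - <<'E'
from h import *
grab('side','s13')
o=ctrl.get_obs();print(o['ee_pos'],o['ft_force'],o['moment'])
A=load('s12')['pixels'];B=load('s13')['pixels']
for nm,(x,y,r) in dict(keeper=(328,270,10),guide=(313,245,9),gatebot=(290,280,10),gaterail=(285,222,8)).items():
    t=cv2.resize(A[y-r:y+r,x-r:x+r],None,fx=4,fy=4,interpolation=cv2.INTER_CUBIC)
    s=cv2.resize(B[y-r-8:y+r+8,x-r-8:x+r+8],None,fx=4,fy=4,interpolation=cv2.INTER_CUBIC)
    m=cv2.minMaxLoc(cv2.matchTemplate(s,t,cv2.TM_CCOEFF_NORMED)); print(nm,(m[3][0]/4-8,m[3][1]/4-8),round(m[1],3))
E
```

```text
t: 23.7
ee_pos: [571.8, 48.1, 177.3]
orientation: [-1.166, 1.275, -1.274]
ft_force: [0.3, 0.3, -1.9]
width: 18.2
[571.82669855  48.12241602 177.27882981] [-0.43490012  0.35238388 -2.76291361] [ 0.10671919  0.12589846 -0.20181336]
keeper (0.0, 0.0) 0.865
guide (1.75, -0.5) 0.56
gatebot (1.75, -1.25) 0.894
gaterail (2.0, 2.25) 0.586
```

Pushing toward +x, the gate follows freely with about 0.4 N, so the stop is on the cw side. I'll go a bit further and look before committing.

```bash
python3 -m creep '[{"tx":3,"ty":-0.2,"tz":0,"rx":0,"ry":0,"rz":0.022,"fingers":255},{"tx":6,"ty":-0.4,"tz":0,"rx":0,"ry":0,"rz":0.044,"fingers":255},{"tx":9,"ty":-0.5,"tz":0,"rx":0,"ry":0,"rz":0.065,"fingers":255},{"tx":9,"ty":-0.5,"tz":0,"rx":0,"ry":0,"rz":0.065,"fingers":255}]'
python3 - <<'E'
from h import *
grab('side','s14');grab('wrist','w14')
o=ctrl.get_obs();print(o['ee_pos'],o['ft_force'],o['moment'])
k=lambda n:cv2.convertScaleAbs(load(n)['pixels'][150:330,240:370],alpha=1.8,beta=10)
cv2.imwrite('pics/c16.png',cv2.resize(cv2.hconcat([k('s12'),k('s14')]),None,fx=3,fy=3,interpolation=cv2.INTER_CUBIC))
E
```

```text
t: 24.25
ee_pos: [581.4, 47.6, 177.5]
orientation: [-1.198, 1.226, -1.227]
ft_force: [0.3, 0.6, -2.6]
width: 18.0
[581.15166778  47.55833824 177.49625984] [-0.8166606   0.39523578 -2.76268584] [ 0.12668952  0.07806501 -0.18697444]
```

View pics/c16.png

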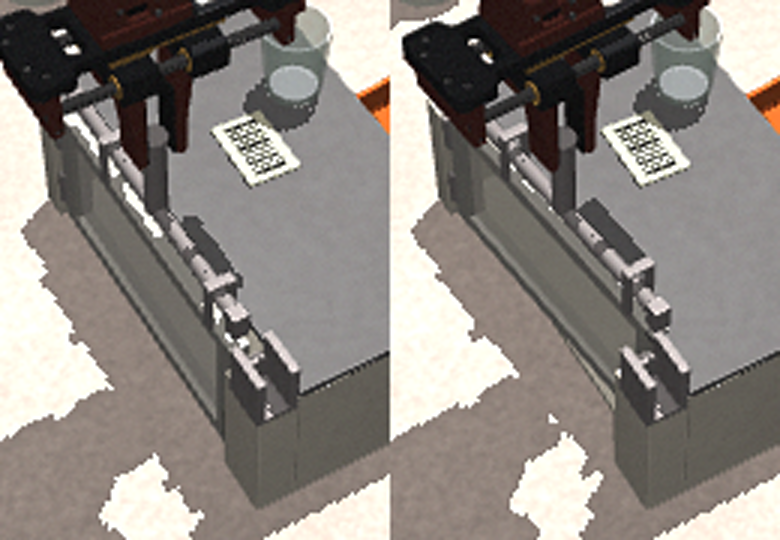

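View pics/w14.png

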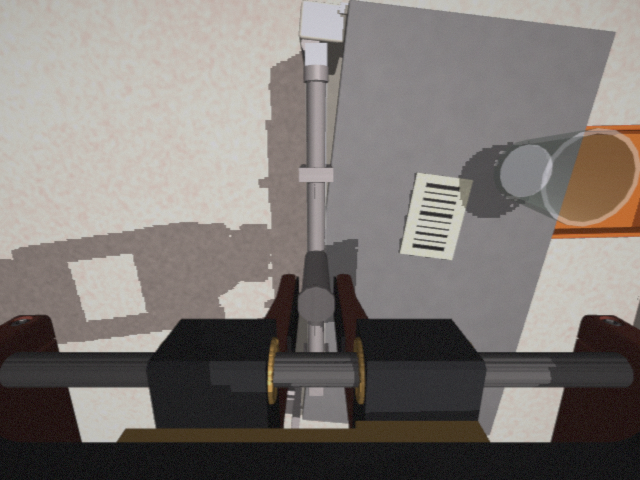

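The gate is swinging inward (+x): its bottom edge has left the sill and the bolt passes over the roof. So the stop really is on the −x side and the joint opens counter-clockwise, as the axis note says. The "−x" wording doesn't match the scene. Continuing counter-clockwise toward 0.37 rad.

```bash
python3 -m creep '[{"tx":3.2,"ty":0,"tz":0,"rx":0,"ry":0,"rz":0.024,"fingers":255},{"tx":6.4,"ty":0.1,"tz":0,"rx":0,"ry":0,"rz":0.047,"fingers":255},{"tx":9.8,"ty":0.2,"tz":0,"rx":0,"ry":0,"rz":0.071,"fingers":255},{"tx":13.1,"ty":0.3,"tz":0,"rx":0,"ry":0,"rz":0.095,"fingers":255},{"tx":16.4,"ty":0.6,"tz":0,"rx":0,"ry":0,"rz":0.119,"fingers":255},{"tx":19.7,"ty":0.9,"tz":0,"rx":0,"ry":0,"rz":0.142,"fingers":255},{"tx":19.7,"ty":0.9,"tz":0,"rx":0,"ry":0,"rz":0.142,"fingers":255}]'
python3 - <<'E'
from h import *
for _ in range(1):
    o=ctrl.get_obs();print(o['ee_pos'],o['ft_force'],o['moment'])
E
```

```text
t: 25.22
ee_pos: [601.1, 48.5, 177.5]
orientation: [-1.263, 1.121, -1.122]
ft_force: [-1.3, 0.8, -3.0]
width: 18.4
[601.08424226  48.54510511 177.48847354] [-1.30766778  0.84049185 -2.99469185] [-0.07429748  0.1513751  -0.19392618]
```

```bash
python3 -m creep '[{"tx":3.3,"ty":0.4,"tz":0,"rx":0,"ry":0,"rz":0.024,"fingers":255},{"tx":6.6,"ty":0.9,"tz":0,"rx":0,"ry":0,"rz":0.048,"fingers":255},{"tx":9.8,"ty":1.5,"tz":0,"rx":0,"ry":0,"rz":0.072,"fingers":255},{"tx":13.1,"ty":2.1,"tz":0,"rx":0,"ry":0,"rz":0.095,"fingers":255},{"tx":16.4,"ty":2.9,"tz":0,"rx":0,"ry":0,"rz":0.119,"fingers":255},{"tx":19.6,"ty":3.6,"tz":0,"rx":0,"ry":0,"rz":0.143,"fingers":255},{"tx":19.6,"ty":3.6,"tz":0,"rx":0,"ry":0,"rz":0.143,"fingers":255},{"tx":19.6,"ty":3.6,"tz":0,"rx":0,"ry":0,"rz":0.143,"fingers":255}]'
python3 - <<'E'
from h import *
o=ctrl.get_obs();print(o['ee_pos'],o['ft_force'],o['moment'])
h=np.array([585.7,187.2]);v=o['ee_pos'][:2]-h;v0=np.array([567.95,48.7])-h
print('r',np.hypot(*v),'theta',np.arctan2(v[1],v[0])-np.arctan2(v0[1],v0[0]))
grab('side','s15');grab('wrist','w15');grab('top','t15')
k=load('s15')['pixels'];cv2.imwrite('pics/c17.png',cv2.convertScaleAbs(k,alpha=1.6,beta=10))
k=cv2.convertScaleAbs(load('s15')['pixels'][150:330,240:430],alpha=1.8,beta=10)
cv2.imwrite('pics/c18.png',cv2.resize(k,None,fx=4,fy=3.3,interpolation=cv2.INTER_CUBIC))
E
```

```text
t: 26.22
ee_pos: [620.4, 52.1, 177.5]
orientation: [-1.321, 1.015, -1.015]
ft_force: [-1.6, 1.1, -1.3]
width: 18.3
[620.39148604  52.09293427 177.50054781] [-1.55810854  1.06856432 -1.31536516] [-0.05280755  0.25138723 -0.22109747]
r 139.48985057557687 theta 0.3788045421599082
```

View pics/c17.png

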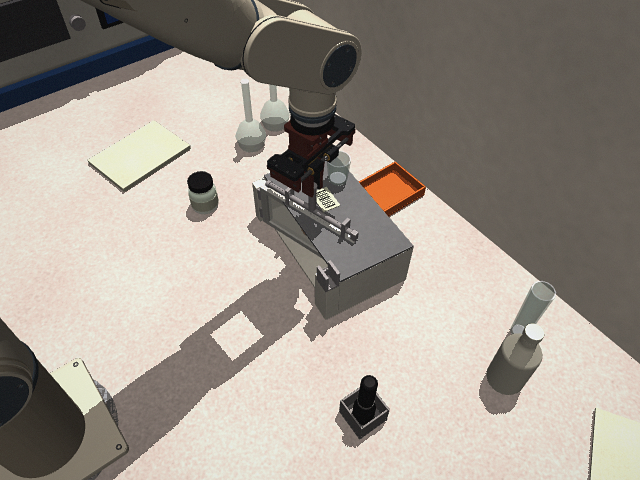

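View pics/c18.png

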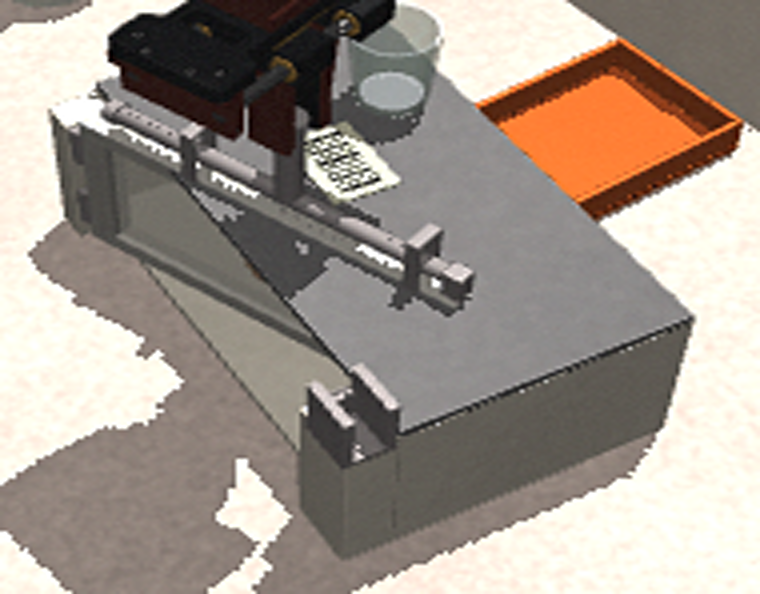

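View pics/w15.png

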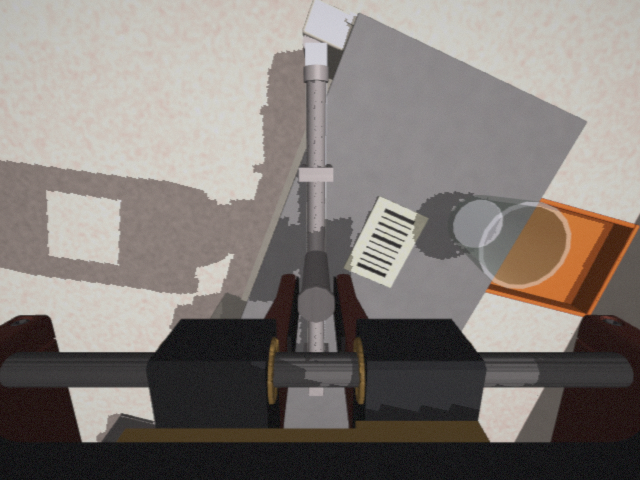

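Final check: the gate is at about 0.38 rad with the bolt drawn about 39.5 mm. The spring pushes back toward shut, −1.6 N and rising with angle, which fits the sign of the joint's closing spring. The scanner is upright in its holder at (369,395), and the jar (202,190) and beaker (338,170) are standing. Handing in.

```bash
python3 - <<'E'
from h import *
S=load('s15');A=load('side0')
for nm,(x,y,r) in dict(jar=(202,190,16),scanner=(368,395,22)).items():
    d=cv2.matchTemplate(S['pixels'][y-r-6:y+r+6,x-r-6:x+r+6],A['pixels'][y-r:y+r,x-r:x+r],cv2.TM_CCOEFF_NORMED);m=cv2.minMaxLoc(d);print(nm,m[3][0]-6,m[3][1]-6,round(m[1],3))
o=ctrl.get_obs();print(o['t'],o['ee_pos'],o['width'],o['ft_force'])
print(ctrl.close_job())
E
```

```text
jar 0 0 0.999
scanner 0 0 0.982
26.375 [620.31244039  52.04094433 177.54913458] 17.9647537283459 [ 0.11961305  1.10757071 -3.550924  ]
the job is handed in; nothing more can be done
None
```

The job is handed in at t = 26.4 s, with all the steps carried out. The gate, however, opened inward over the roof, not toward the robot as the text says.

**What I did**
- **Scan:** I took the scanner out and held its window about 85 mm straight above the tag for roughly 2 s. I then stood it back in its holder and let go.
- **Bolt:** I gripped the knob, lifted the bolt 11 mm and drew it 36 mm. By my hinge estimate it is drawn about 39–40 mm in all.
- **Gate:** I swung the gate to about 0.38 rad and left the fingers closed on the knob, holding it there.

**Last checks**
- **Scanner and jar:** their images match the starting view with no shift. The scanner stands upright in its holder.
- **Beaker:** it is standing in the last pictures, checked only by eye.
- **Grip:** the opening is 18.0 mm on the 16 mm knob, so the fingers are still on it. The force readings are noisy: the along-x force was −1.6 N a moment before hand-in and +0.1 N at the final reading.

**What disagreed**
- **Swing direction:** the text says the gate swings toward −x and also that it swings counter-clockwise, and these conflict for a hinge at +y. Toward −x it was stopped hard, with 10–25 N for 2–3 mm, whether the bolt was lifted or down.
- **Why I went counter-clockwise:** the gate moved freely that way, and a small force back toward shut grew with the angle. I took that as the joint's opening direction. In the pictures the gate passes through the roof there.
- **Failed attempt:** before finding this, I pulled the wrong way twice, to 25 N at the wrist, then backed off.

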